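# Show two tags of a tube carrier to the reader, then hold the carrier up level

## Task

Take the tube carrier by its handle out of the grey tray and bring its blue-tagged end gently and squarely up against the reader's bent steel bracket, tag in front of the window, for a moment; then turn the carrier a quarter turn and bring its orange-tagged long side up against the bracket in the same way. Finally draw it away and finish while still holding it up in the gripper, level and still, its underside at least 12 cm above the table and clear of everything: do not put it down. Keep the carrier upright and all six tubes seated throughout, and leave the other things on the table where they are.

Things in the scene. Friction and masses are not known exactly. Their poses are not given: they have to be found in the camera images.
- carrier: loose white foam tube carrier in the tray, block 120 x 64 x 50 mm (x, y, z), about 0.4 kg with six purple-capped tubes loose in its holes (cap tops 96 mm up). Origin: centre of the underside, z up. A grey web in the middle carries the handle. Its +x end has a blue tag and a blue strip along the top edge; its +y long side an orange tag and an orange strip along the top edge
- handle (a point): centre of the handle, a black grip bar 70 mm long along carrier x, 14 mm wide in y, from 126 to 156 mm above the carrier's underside (this point: 141 mm), over its middle; it can be pinched from above, closing along carrier y
- end_tag (a point): centre of the blue tag, on the carrier's +x end face, 60 mm from the middle and 28 mm above the underside
- side_tag (a point): centre of the orange tag, on the carrier's +y long face, 32 mm from the middle and 28 mm above the underside
- tray: fixed shallow grey tray, 152 x 96 mm outside, inner floor 4 to 5 mm above the table, rim 12 mm high; origin: centre of its underside
- reader: fixed white tag reader (104 mm tall, 84 mm wide) behind a rigid bent bracket of steel sheet: an upright 110 mm wide (y), 90 mm tall, with a yellow top edge and a black mark at its middle. Origin: on the table below the middle of the upright's front face; x points level from that face into the reader (the front looks along -x, roughly to the robot), z up
- window (a point): centre of the dark red window, flush in the bracket's front face, 45 mm above the table; axes as the reader's
- tube0: purple-capped sample tube, 13 mm diameter, 90 mm tall with its 16 mm cap, origin at its bottom end; stands in the carrier's hole at x -42, y -20 mm, bottom 6 mm above the carrier's underside (hole 44 mm deep)
- tube1: purple-capped sample tube, 13 mm diameter, 90 mm tall with its 16 mm cap, origin at its bottom end; stands in the carrier's hole at x -42, y 20 mm, bottom 6 mm above the carrier's underside (hole 44 mm deep)
- tube2: purple-capped sample tube, 13 mm diameter, 90 mm tall with its 16 mm cap, origin at its bottom end; stands in the carrier's hole at x 0, y -20 mm, bottom 6 mm above the carrier's underside (hole 44 mm deep)
- tube3: purple-capped sample tube, 13 mm diameter, 90 mm tall with its 16 mm cap, origin at its bottom end; stands in the carrier's hole at x 0, y 20 mm, bottom 6 mm above the carrier's underside (hole 44 mm deep)
- tube4: purple-capped sample tube, 13 mm diameter, 90 mm tall with its 16 mm cap, origin at its bottom end; stands in the carrier's hole at x 42, y -20 mm, bottom 6 mm above the carrier's underside (hole 44 mm deep)
- tube5: purple-capped sample tube, 13 mm diameter, 90 mm tall with its 16 mm cap, origin at its bottom end; stands in the carrier's hole at x 42, y 20 mm, bottom 6 mm above the carrier's underside (hole 44 mm deep)
- sanitiser: bystander: white pump bottle, 60 mm diameter, 163 mm tall, loose; origin at the centre of its underside
- marker: bystander: black marker pen with a red cap, 14 mm thick, 130 mm long along its x, lying loose; origin under its middle
- jar: bystander: jar with a blue cap, 64 mm diameter, 85 mm tall, loose; origin at the centre of its underside
- tape: bystander: roll of brown tape lying flat, 80 mm diameter, 22 mm tall, loose; origin at the centre of its underside

How it is judged:
By the outcome, as a careful person would: the job done as asked, in the order asked, and still so for the second after the job is handed in, while the arm keeps its last pose, push and grip.
It also fails if it takes over 67 s, if anything falls off the work surface, if the arm or the gripper's body presses on something with over 40 N, if the wrist force passes 120 N, or if a joint passes its speed limit or range.

## Robot

A 6-joint arm with a two-finger parallel gripper is mounted at the origin on the work surface. World frame = base frame: x ahead of the robot, y to its left, z up, the work surface at z = 0. Lengths are in mm, angles in rad, forces in N, time in s.
With the tool pointing down it reaches from about 250 to 800 mm from the base axis. Payload 3.9 kg.
Tool frame: the origin (TCP) lies at the very end of the fingers, on their centre line; the grasp point (between the pads) lies 19 mm behind it; z points along the fingers, x is the direction in which the jaws open and shut, and the axes are right-handed (so a half turn about z gives the same grasp; the last joint's range is limited). The gripper opens to 85 mm and grips with 20 to 120 N. Pads are 22 mm wide; open, the fingers measure 114 mm over their backs; the gripper's body (76 mm by 85 mm) begins 54 mm behind the grasp point. The pads swing forward as they close: fully open they stand 13 mm farther back than shut.
Start: joints at [-1.175, 0.26, -0.138, 1.173, 0, 1.571], TCP at [202.407, -484.404, 231.304] pointing down, gripper open.
Joint ranges: [-2.78, 2.78], [-0.83, 1.72], [-1.28, 1.37], [-1.9, 2.12], [-1.57, 1.48], [-3.14, 3.14]. Speed limits (rad/s): [2.57, 2.57, 3.14, 3.14, 3.14, 3.14].

## Interface

Orientations are given as a unit quaternion [x, y, z, w].
In Python, from station import r, imaging, hand_in, finder gives the robot as it stands. The module is installed in compiled form; this text tells all that it offers.
- The arm moves only by the tool carry_out, never from a script. Its argument "increments" is a list of rows, each a list of 3 entries, a list of its own where there are three numbers: the finger opening in mm, from 0 to 85.4, then the shift along the world's x, y, z in mm, then the turn about the world's z in rad. A call has 1 to 12 rows; each row is the pose to reach, as a shift and turn from the pose measured when the call began; what a row does not reach only later rows make up. A row lasts 1/10 s, in which the tool goes at most 50 mm and 8.59 degrees, less where a joint would pass 70% of its speed; a pose out of reach is approached as far as the arm can. A call with a gripper value outside its range is refused whole. The fingers move at their own pace and stop on an object; "newtons" is the grip in N (left out, the last holds). Time passes only in rows, so rows that repeat a pose let the fingers close. It gives the time, the measured TCP pose, the force and the opening at its end, in the units of the state.
- r.get_obs(): the state, without advancing time (a new reading comes with each control period).
- imaging.camera(name): name is "side" or "top"; returns a dict with "color" (400x640x3 uint8, red, green, blue), "camera_matrix" (3x3 intrinsics, pixels), "k1" (the pictures are not rectified: a ray, as slopes to the right and down, at radius r is drawn at 1 + k1 r^2 times it, then the intrinsics apply), "cam_to_world" (4x4, takes a point from camera to world coordinates). Camera axes: x right, y down, z forward; pixel columns grow to the right and rows downward; lengths in mm; the calibration is good to about 2 mm. A picture is of the moment at which its call begins. There is no depth.
- hand_in(): hands the job in, once; it reports no verdict.
Trained networks look in a picture, given as the dict that the camera call returned (one of the last four; its "shot" number tells which), for a name from the list of things; names that differ only in an ending like _2 or _b are one class to them, and where a whole thing is asked for, a point or a joint stands for the part that bears it (a point fixed in the world has none). Each returns a list of dicts, best first, with "score" (0 to 1); they miss things now and then, are a little off and sometimes report something else, mostly with a low value. They report only what shows in the picture. A call takes as long as a camera call.
- finder.cut_out(picture, target): "region" (400x640 bool, what is visible of it) and "point" ([column, row] as shares, 0 to 1, of the picture: columns of its width, rows of its height, amid what is visible of it).
- finder.pinpoint(picture, target): "point" ([column, row] as shares, 0 to 1, of the picture: columns of its width, rows of its height: a listed point, or the origin of a listed thing).
The state is a dict: "t": time; "joints": joint angles; "qvel": joint speeds; "joint_torque": joint torques, N m; "position": TCP position; "orientation": TCP orientation; "ft_force": force on the tool from outside, world axes, zero at the start; "wrist_torque": the same for the moment, N m; "opening": finger opening in mm.
Only numpy, scipy, OpenCV 4.12 (cv2) and the standard library are available. Lean on these libraries where they do the work, as an engineer would, in place of code of your own. Each camera call takes 0.05 s, during which the arm holds its last target. There are 200 camera calls.

## Working session

There is one attempt and no reset: what is moved stays moved. The work goes in short steps, Python scripts to look and compute and a tool call to move; the robot and the scene stay as the last step left them, time stands still between calls to the robot, and variables do not carry over. Pictures are saved under pics/ and viewed, about 8 in all and at most 12, crops included, and the job is handed in when it is done.

Besides the shell and the picture viewer there is one more tool, called after "Emit:" by a JSON object that holds its "method" and its "body". carry_out: Moves the arm, as the interface text tells. Its arguments: {"type":"object","properties":{"increments":{"type":"array"},"newtons":{"type":"number"}},"required":["increments"]}

```bash
mkdir -p pics; cat > h.py <<'E'
import numpy as np, cv2
from station import r, imaging, finder
def ray(p,uv):
    K=p["camera_matrix"];x=np.array([(uv[0]-K[0,2])/K[0,0],(uv[1]-K[1,2])/K[1,1]]);u=x.copy()
    for _ in range(20): u=x/(1+p["k1"]*(u@u))
    T=np.array(p["cam_to_world"]);return T[:3,3],T[:3,:3]@np.array([u[0],u[1],1])
def atz(p,uv,z):
    o,d=ray(p,uv);return o+d*(z-o[2])/d[2]
def tri(ps,uvs):
    A=np.zeros((3,3));b=np.zeros(3)
    for p,uv in zip(ps,uvs):
        o,d=ray(p,uv);d=d/np.linalg.norm(d);M=np.eye(3)-np.outer(d,d);A+=M;b+=M@o
    return np.linalg.solve(A,b)
def proj(p,X):
    T=np.array(p["cam_to_world"]);c=T[:3,:3].T@(np.array(X)-T[:3,3]);u=c[:2]/c[2];u=u*(1+p["k1"]*(u@u))
    K=p["camera_matrix"];return np.array([u[0]*K[0,0]+K[0,2],u[1]*K[1,1]+K[1,2]])
def pin(p,n):
    q=finder.pinpoint(p,n)
    return (np.array(q[0]["point"])*[640,400],round(q[0]["score"],2)) if q else (None,0)
def save(p,n,box=None,s=1):
    im=p["color"][:,:,::-1]
    if box: im=im[box[1]:box[3],box[0]:box[2]]
    cv2.imwrite("pics/"+n,cv2.resize(im,None,fx=s,fy=s,interpolation=cv2.INTER_CUBIC))
E
python3 - <<'E'
from h import *
np.set_printoptions(precision=1,suppress=True)
t=imaging.camera("top");s=imaging.camera("side")
save(t,"t0.png");save(s,"s0.png")
for p in(t,s): print(np.array(p["cam_to_world"]),p["camera_matrix"][0,0],p["k1"])
for n in["carrier","handle","end_tag","side_tag","tray","reader","window","tube0","sanitiser","marker","jar","tape"]:
    a,sa=pin(t,n);b,sb=pin(s,n)
    print(n,a,sa,b,sb, tri([t,s],[a,b]) if a is not None and b is not None else "")
print(r.get_obs())
E
```

```text
[[   0.    -1.     0.1  394.3]
 [  -1.    -0.     0.   -23.6]
 [  -0.    -0.1   -1.  1304.6]
 [   0.     0.     0.     1. ]] 374.56261805478783 -0.0854446164891014
[[ -1.   -0.1   0.1 426.9]
 [ -0.2   0.5  -0.9 961.7]
 [  0.   -0.9  -0.5 652. ]
 [  0.    0.    0.    1. ]] 416.3845329231847 -0.0293850665149883
carrier [368.  178.4] 0.57 [305.8 209.1] 0.56 [ 616.3 -161.8   -0.4]
handle [372.2 167.9] 0.7 [310.3 167.8] 0.59 [ 614.9 -160.6  144.7]
end_tag [370.8 159.4] 0.95 [287.5 199. ] 0.63 [ 677.9 -169.3   25.2]
side_tag [361.6 177.6] 0.69 [305.9 206.1] 0.91 [ 613.3 -137.1   24.7]
tray [366.3 174.4] 0.68 [309.  209.8] 0.85 [ 617.5 -156.2    2.7]
reader [254.5 187.5] 0.82 [293.1 291.2] 0.69 [576.7 236.6  11. ]
window [252.5 185. ] 0.77 [290.2 276.2] 0.76 [581.5 235.8  52.8]
tube0 [361.3 174.6] 0.61 None 0 
sanitiser [204.8 212.7] 0.73 [325.9 363.6] 0.94 [481.6 414.   -1.3]
marker [450.6 217.1] 0.73 [348.6 242.8] 0.8 [ 500.2 -579.9 -393.1]
jar [449.5 217.5] 0.6 [362.1 176.2] 0.71 [ 468.1 -447.3   -1.2]
tape [201.5 156.8] 0.8 [295.  277.6] 0.19 [596.5 370.5 172.5]
{'t': 1.3, 'joints': array([-1.2,  0.3, -0.1,  1.2,  0. ,  1.6]), 'qvel': array([-0.,  0.,  0., -0., -0.,  0.]), 'joint_torque': array([ -0. , -40.6,  25.4,   0. ,  -0. ,  -0. ]), 'position': array([ 202.4, -484.4,  231.3]), 'orientation': array([ 0.8, -0.6,  0. , -0. ]), 'ft_force': array([-0.7, -0.2,  0.2]), 'wrist_torque': array([ 0. , -0. , -0.1]), 'opening': 85.4238135894276}
```

View pics/t0.png

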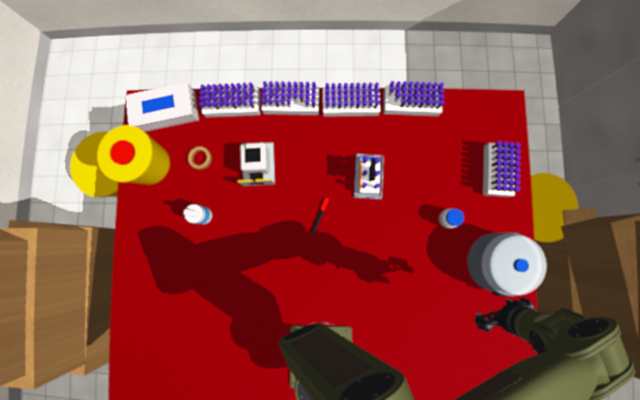

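View pics/s0.png

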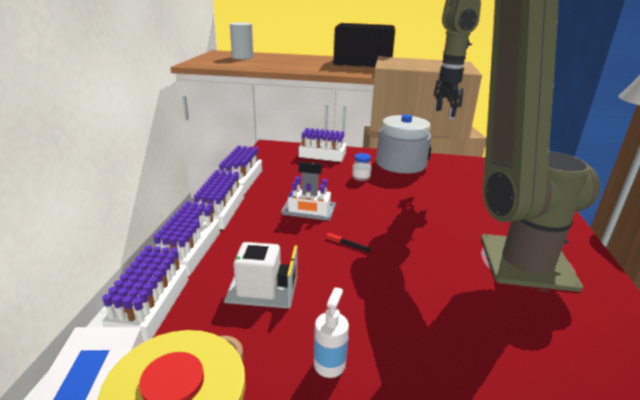

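The top view shows the carrier in its tray at (370,175), and the reader at (256,160) with its yellow bracket edge at row ~181 facing the robot. The pen lies between them at (320,213). The side view shows the orange tag at (307,206) and the bracket edge at (294,265). Next I refine the yaws from the coloured edges.

```bash
python3 - <<'E'
from h import *
np.set_printoptions(precision=1,suppress=True)
t=imaging.camera("top");s=imaging.camera("side")
a=cv2.resize(t["color"][130:215,225:395,::-1],None,fx=4.6,fy=4.6,interpolation=cv2.INTER_CUBIC);
b=cv2.resize(s["color"][155:315,215:345,::-1],None,fx=3,fy=3,interpolation=cv2.INTER_CUBIC)
cv2.imwrite("pics/c1.png",a);cv2.imwrite("pics/c2.png",b)
def mask(p,lo,hi,box):
    h=cv2.cvtColor(p["color"],cv2.COLOR_RGB2HSV);m=cv2.inRange(h,lo,hi);z=np.zeros_like(m);x0,y0,x1,y1=box;z[y0:y1,x0:x1]=m[y0:y1,x0:x1];return z
def line(p,m,z):
    v,u=np.nonzero(m)
    X=np.array([atz(p,(i,j),z)[:2] for i,j in zip(u,v)]);c=X.mean(0);w=np.linalg.svd(X-c)[2][0];q=(X-c)@w
    print(len(u),"mean px",u.mean(),v.mean(),"ctr",c,"ang",np.degrees(np.arctan2(w[1],w[0])),"len",q.min(),q.max(), "mid",c+w*(q.min()+q.max())/2)
line(t,mask(t,(20,120,90),(35,255,255),(230,165,285,195)),90)
line(s,mask(s,(20,120,90),(35,255,255),(280,235,305,300)),90)
for n,lo,hi in(("blue",(100,120,60),(118,255,255)),("or",(8,150,120),(18,255,255))):
  for p,bx,nm in((t,(350,145,390,205),"t"),(s,(280,160,340,215),"s")):
    m=mask(p,lo,hi,bx); print(n,nm,m.sum()//255)
    if m.any(): line(p,m,50)
for n in["carrier","handle","end_tag","side_tag","tray"]:
    for p in(t,s):
        c=finder.cut_out(p,n)
        if c:
            R=c[0]["region"].astype(np.uint8);v,u=np.nonzero(R)
            print(n,c[0]["score"],R.sum(),u.mean(),v.mean(),cv2.minAreaRect(np.c_[u,v].astype(np.float32)))
E
```

```text
87 mean px 253.39080459770116 180.01149425287358 ctr [586.3 224.9] ang -86.28782041165297 len -51.53166979534768 52.00515194918248 mid [586.3 224.7]
79 mean px 291.24050632911394 261.9113924050633 ctr [586.4 230.2] ang 92.31371427892913 len -61.22342556895833 47.36842310386797 mid [586.7 223.3]
blue t 17
17 mean px 368.5882352941176 157.58823529411765 ctr [ 672.4 -159.5] ang -92.9290566517274 len -25.962121368074765 18.514111798878325 mid [ 672.6 -155.8]
blue s 1
1 mean px 291.0 194.0 ctr [ 670.8 -160.2] ang 0.0 len 0.0 0.0 mid [ 670.8 -160.2]
or t 28
28 mean px 359.89285714285717 176.78571428571428 ctr [ 605.8 -129.5] ang 178.07330478059012 len -37.16393877617716 34.980338333000454 mid [ 606.9 -129.6]
or s 119
119 mean px 307.0 205.64705882352942 ctr [609.1 -97.2] ang 161.39059120998851 len -31.503229963874002 32.65292140099583 mid [608.6 -97. ]
carrier 0.63 603 368.32006633499174 176.6865671641791 ((368.5, 175.0), (36.0, 21.0), 90.0)
carrier 0.81 1355 309.3667896678967 191.5741697416974 ((310.7013244628906, 187.6409454345703), (41.29008483886719, 52.28123474121094), 8.4269685745239
[... 222 characters left out ...]
7832), 7.431407928466797)
end_tag 0.85 620 368.7225806451613 176.41290322580645 ((369.0, 175.5), (37.0, 20.0), 90.0)
end_tag 0.95 1200 308.5966666666667 192.16583333333332 ((308.0, 188.5), (51.0, 40.0), 90.0)
side_tag 0.81 632 368.4493670886076 175.03006329113924 ((369.0, 175.0), (36.0, 20.0), 90.0)
side_tag 0.94 1328 309.24548192771084 192.60918674698794 ((310.28460693359375, 188.22308349609375), (41.79970169067383, 51.22634506225586), 7.125016689300537)
tray 0.84 453 367.7417218543046 177.38631346578367 ((368.647705078125, 175.84153747558594), (27.90142059326172, 42.98926544189453), 3.1798300743103027)
tray 0.81 287 308.69337979094075 212.86411149825784 ((307.5, 210.5), (17.0, 53.0), 90.0)
```

View pics/c1.png

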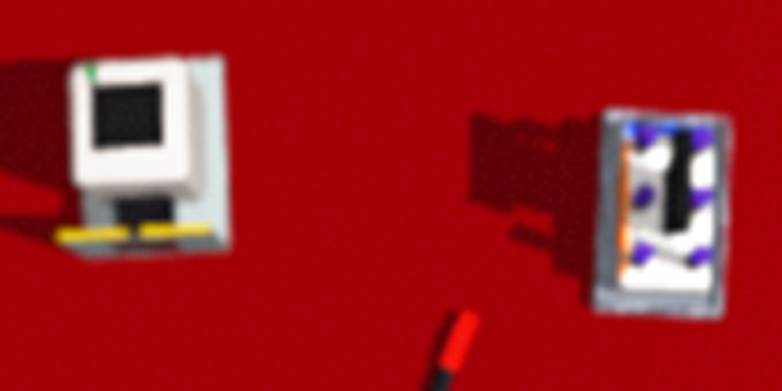

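View pics/c2.png

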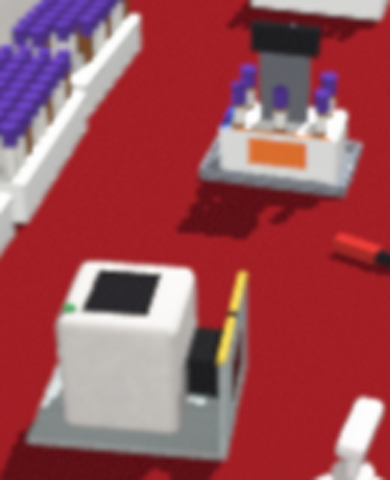

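Emit:
{"method": "carry_out", "body": {"increments": [[85, [0, 0, 50], 0], [85, [0, 0, 90], 0], [85, [40, 30, 90], 0.15], [85, [80, 60, 90], 0.3], [85, [120, 90, 90], 0.45], [85, [160, 120, 90], 0.6], [85, [200, 155, 90], 0.75], [85, [240, 190, 90], 0.9], [85, [280, 220, 90], 1.05], [85, [280, 220, 90], 1.05]], "newtons": 60}}

```text
t: 2.9
position: [486.2, -261.0, 320.8]
orientation: [0.998, -0.058, 0.001, -0.001]
ft_force: [-0.3, 0.2, -0.3]
opening: 85.3
```

```bash
python3 - <<'E'
from h import *
np.set_printoptions(precision=2,suppress=True)
o=r.get_obs();print(o["joints"],o["position"],o["orientation"])
t=imaging.camera("top");s=imaging.camera("side")
C=lambda x,y:(x/4.6+225-.4,y/4.6+130-.4)
D=lambda x,y:(x/3+215-.3,y/3+155-.3)
for n,a,b,z in(("mark",(136,233),(233,314),90),("yL",(57,238),(220,362),90),("yR",(212,229),(243,271),90)):
    print(n,atz(t,C(*a),z),atz(s,D(*b),z),tri([t,s],[C(*a),D(*b)]))
print("handle top",tri([t,s],[C(678,181),D(286,30)]),atz(t,C(678,181),161))
print("h ends",atz(t,C(682,130),161),atz(t,C(676,232),161))
for a in((605,112),(592,312),(733,117),(722,318)): print("tray",atz(t,C(*a),12))
for a in((622,126),(622,280),(714,290)): print("blk",atz(t,C(*a),55))
print("orange",tri([t,s],[C(622,195),D(278,153)]))
for n in("window","reader","handle"):
  a,b=pin(t,n)[0],pin(s,n)[0]
  print(n,tri([t,s],[a,b]) if a is not None and b is not None else (a,b))
E
```

```text
[-0.49  0.29  0.13  1.41  0.    1.19] [ 486.22 -261.03  320.77] [ 1.   -0.06  0.   -0.  ]
mark [585.46 222.25  90.  ] [585.84 221.62  90.  ] [585.55 222.18  90.41]
yL [581.54 279.56  90.  ] [583.24 278.41  90.  ] [582.21 279.46  90.78]
yR [588.64 167.39  90.  ] [589.69 165.28  90.  ] [588.86 167.23  91.32]
handle top [ 612.57 -158.46  155.22] [ 611.92 -157.75  161.  ]
h ends [ 647.02 -160.79  161.  ] [ 577.13 -156.11  161.  ]
tray [ 693.62 -119.84   12.  ]
tray [ 539.46 -109.56   12.  ]
tray [ 690.4  -217.86   12.  ]
tray [ 535.58 -207.58   12.  ]
blk [ 673.16 -129.17   55.  ]
blk [ 558.31 -128.65   55.  ]
blk [ 551.4  -195.82   55.  ]
orange [ 619.68 -131.23   31.29]
window [581.87 225.46  39.79]
reader (None, array([292.29, 291.2 ]))
handle [ 611.54 -163.85  136.63]
```

Emit:
{"method": "carry_out", "body": {"increments": [[85, [12, 10, 0], 0.15], [85, [24, 20, 0], 0.3], [85, [36, 30, 0], 0.45], [85, [50, 40, 0], 0.6], [85, [62, 50, 0], 0.75], [85, [75, 60, 0], 0.9], [85, [88, 70, 0], 1.05], [85, [100, 80, 0], 1.2], [85, [112, 90, -20], 1.35], [85, [126, 102, -60], 1.5], [85, [126, 102, -90], 1.62], [85, [126, 102, -90], 1.62]]}}

```text
t: 4.5
position: [603.8, -163.3, 226.6]
orientation: [0.735, 0.678, -0.003, -0.004]
ft_force: [-0.4, 0.2, 0.1]
opening: 85.0
```

```bash
python3 - <<'E'
from h import *
o=r.get_obs();q=o["orientation"];print(o["joints"].round(2),o["position"],2*np.arctan2(q[1],q[0]))
t=imaging.camera("top");s=imaging.camera("side")
a=cv2.resize(t["color"][130:230,330:430,::-1],None,fx=4,fy=4,interpolation=cv2.INTER_CUBIC)
b=cv2.resize(s["color"][130:230,260:360,::-1],None,fx=4,fy=4,interpolation=cv2.INTER_CUBIC)
cv2.imwrite("pics/g.png",np.hstack([a,b]))
print(proj(s,o["position"]),proj(t,o["position"]))
E
```

```text
[-0.26  0.45  0.13  1.26 -0.   -0.18] [ 603.80640699 -163.27814098  226.62468279] 1.4910330433919023
[313.5220258  141.61451102] [376.49987022 167.50651311]
```

View pics/g.png

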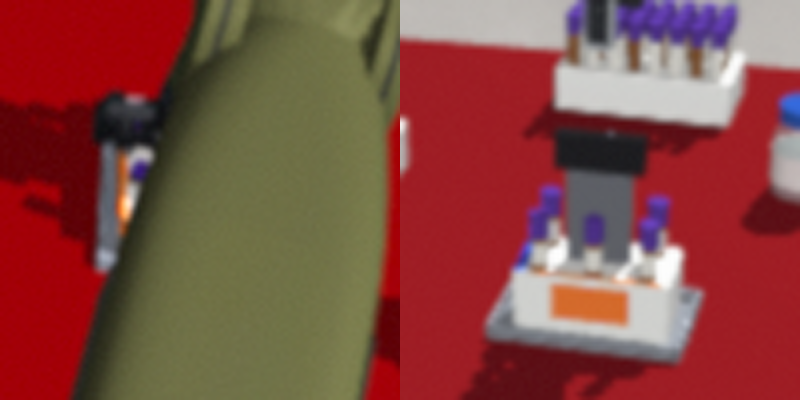

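The side crop shows the fingers high above the handle, at about (310,133), and the handle bar at (310,169), with the tubes seated. I'll descend and pinch.

Emit:
{"method": "carry_out", "body": {"increments": [[85, [8, 4, -10], 0.013], [85, [8, 4, -30], 0.013], [85, [8, 4, -50], 0.013], [85, [8, 4, -70], 0.013], [85, [8, 4, -85], 0.013], [85, [8, 4, -98], 0.013], [85, [8, 4, -98], 0.013], [85, [8, 4, -98], 0.013]]}}

```text
t: 5.4
position: [615.3, -160.5, 134.8]
orientation: [0.731, 0.682, 0.0, 0.0]
ft_force: [0.5, -0.6, 0.2]
opening: 85.2
```

Emit:
{"method": "carry_out", "body": {"increments": [[60, [0, 0, 0], 0], [40, [0, 0, 0], 0], [30, [0, 0, 0], 0], [24, [0, 0, 0], 0], [19, [0, 0, 0], 0], [15, [0, 0, 0], 0], [12, [0, 0, 0], 0], [8, [0, 0, 0], 0], [5, [0, 0, 0], 0], [5, [0, 0, 0], 0]], "newtons": 60}}

```text
t: 6.4
position: [615.4, -160.6, 135.0]
orientation: [0.731, 0.682, 0.0, 0.0]
ft_force: [-1.1, -1.0, 2.8]
opening: 13.0
```

```bash
python3 - <<'E'
from h import *
o=r.get_obs();q=o["orientation"];print(o["joints"].round(2),o["position"].round(1),2*np.arctan2(q[1],q[0]),o["ft_force"],o["wrist_torque"],o["opening"])
E
```

```text
[-0.26  0.5  -0.02  1.05 -0.   -0.19] [ 615.4 -160.6  135. ] 1.5008867352879376 [-1.07861425 -1.03809169  2.8070825 ] [-0.02353719  0.08980668  0.02872827] 13.009870603377554
```

Grasp is 7 mm higher than planned; I'll reopen, lower, and regrip.

Emit:
{"method": "carry_out", "body": {"increments": [[30, [0, 0, 0], 0], [30, [0, 0, 0], 0], [30, [-2, 0, -5], 0], [30, [-2, 0, -10], 0], [30, [-2, 0, -10], 0], [30, [-2, 0, -10], 0]]}}

```text
t: 7.0
position: [613.0, -160.5, 124.5]
orientation: [0.731, 0.682, -0.0, -0.0]
ft_force: [0.5, 0.8, 0.1]
opening: 29.8
```

Emit:
{"method": "carry_out", "body": {"increments": [[22, [0, 0, 0], 0], [15, [0, 0, 0], 0], [12, [0, 0, 0], 0], [8, [0, 0, 0], 0], [5, [0, 0, 0], 0], [5, [0, 0, 0], 0], [5, [0, 0, 0], 0]], "newtons": 70}}

```text
t: 7.7
position: [613.3, -160.5, 124.7]
orientation: [0.731, 0.682, 0.0, 0.0]
ft_force: [-0.1, -0.3, 1.4]
opening: 13.5
```

Emit:
{"method": "carry_out", "body": {"increments": [[5, [0, 0, 5], 0], [5, [0, 0, 10], 0], [5, [0, 0, 20], 0], [5, [0, 0, 35], 0], [5, [0, 0, 50], 0], [5, [0, 0, 65], 0], [5, [0, 0, 80], 0], [5, [0, 0, 95], 0], [5, [0, 0, 105], 0], [5, [0, 0, 105], 0], [5, [0, 0, 105], 0], [5, [0, 0, 105], 0]]}}

```text
t: 8.9
position: [612.7, -160.4, 228.7]
orientation: [0.731, 0.682, -0.0, -0.001]
ft_force: [-0.1, 0.3, -3.0]
opening: 13.1
```

```bash
python3 - <<'E'
from h import *
o=r.get_obs();q=o["orientation"];print(o["t"],o["joints"].round(2),o["position"].round(1),2*np.arctan2(q[1],q[0]),o["ft_force"],o["wrist_torque"],o["opening"])
t=imaging.camera("top");s=imaging.camera("side")
b=cv2.resize(s["color"][90:240,230:380,::-1],None,fx=4,fy=4,interpolation=cv2.INTER_CUBIC)
cv2.imwrite("pics/l.png",b)
E
```

```text
8.9 [-0.26  0.45  0.15  1.27  0.   -0.19] [ 612.7 -160.4  228.7] 1.5009406390766982 [-0.0969354   0.25397615 -3.00617722] [-0.02627243  0.02242092  0.03915491] 13.128224102559791
```

View pics/l.png

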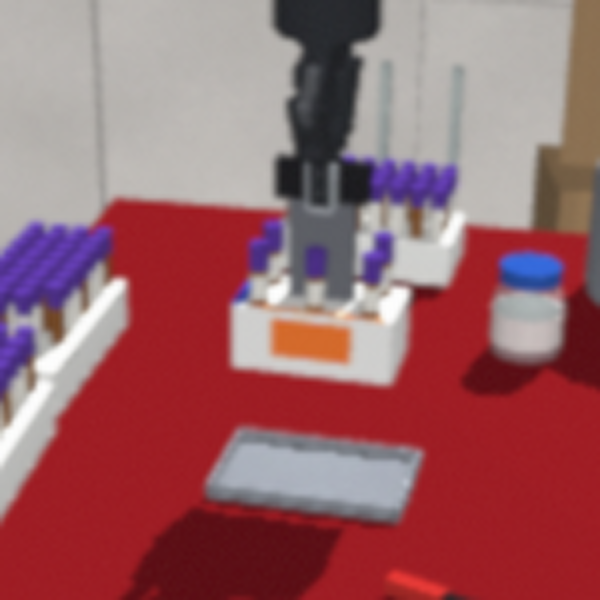

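Lift is clean: carrier level, six tubes seated, tray empty. Moving to a standoff in front of the bracket, high.

Emit:
{"method": "carry_out", "body": {"increments": [[5, [-4, 8, 0], 0], [5, [-10, 24, 0], 0.01], [5, [-18, 48, 0], 0.02], [5, [-28, 78, 0], 0.03], [5, [-39, 110, 0], 0.05], [5, [-50, 142, 0], 0.06], [5, [-61, 174, 0], 0.07], [5, [-72, 206, 0], 0.08], [5, [-83, 234, 0], 0.09], [5, [-92, 256, 0], 0.1], [5, [-98, 272, 0], 0.11], [5, [-100, 280, 0], 0.11]]}}

```text
t: 10.2
position: [510.7, 121.8, 228.8]
orientation: [0.692, 0.722, -0.0, -0.001]
ft_force: [-0.4, -0.4, -3.8]
opening: 13.1
```

Emit:
{"method": "carry_out", "body": {"increments": [[5, [-8, 20, 0], 0.01], [5, [-18, 45, 0], 0.02], [5, [-26, 70, 0], 0.02], [5, [-30, 88, 0], 0.02], [5, [-32, 96, -5], 0.02], [5, [-32, 96, -20], 0.02], [5, [-32, 96, -40], 0.02], [5, [-32, 96, -60], 0.02], [5, [-32, 96, -75], 0.02], [5, [-32, 96, -80], 0.02], [5, [-32, 96, -80], 0.02], [5, [-32, 96, -80], 0.02]]}}

```text
t: 11.4
position: [479.2, 217.8, 149.4]
orientation: [0.685, 0.729, -0.0, -0.001]
ft_force: [0.9, -0.5, -3.2]
opening: 13.5
```

```bash
cat >> h.py <<'E'
def st():
    o=r.get_obs();q=o["orientation"];R=2*np.arctan2(q[1],q[0]);print(round(o["t"],1),"j",o["joints"].round(2),"p",o["position"].round(1),"cyaw",round(R-np.pi/2,3),"tilt",q[2:].round(3),"F",o["ft_force"].round(1),"T",o["wrist_torque"].round(2),o["opening"].round(1));return o
E
python3 - <<'E'
from h import *
o=st()
t=imaging.camera("top");s=imaging.camera("side")
a=cv2.resize(t["color"][130:230,220:320,::-1],None,fx=4,fy=4,interpolation=cv2.INTER_CUBIC)
b=cv2.resize(s["color"][210:310,235:335,::-1],None,fx=4,fy=4,interpolation=cv2.INTER_CUBIC)
cv2.imwrite("pics/n.png",np.hstack([a,b]))
E
```

```text
Traceback (most recent call last):
  File "h.py", line 25, in st
    o=r.get_obs();q=o["orientation"];R=2*np.arctan2(q[1],q[0]);print(round(o["t"],1),"j",o["joints"].round(2),"p",o["position"].round(1),"cyaw",round(R-np.pi/2,3),"tilt",q[2:].round(3),"F",o["ft_force"].round(1),"T",o["wrist_torque"].round(2),o["opening"].round(1));return o
                                                                                                                                                                                                                                                   ^^^^^^^^^^^^^^^^^^
AttributeError: 'float' object has no attribute 'round'
```

```bash
sed -i 's/o\["opening"\].round(1)/round(o["opening"],1)/' h.py
python3 - <<'E'
from h import *
o=st()
t=imaging.camera("top");s=imaging.camera("side")
a=cv2.resize(t["color"][130:230,220:320,::-1],None,fx=4,fy=4,interpolation=cv2.INTER_CUBIC)
b=cv2.resize(s["color"][210:310,235:335,::-1],None,fx=4,fy=4,interpolation=cv2.INTER_CUBIC)
cv2.imwrite("pics/n.png",np.hstack([a,b]))
E
```

```text
11.4 j [ 0.43  0.31 -0.29  0.97  0.    0.36] p [479.2 217.8 149.4] cyaw 0.063 tilt [-0.    -0.001] F [ 0.9 -0.5 -3.2] T [-0.01  0.05  0.09] 13.5
```

View pics/n.png

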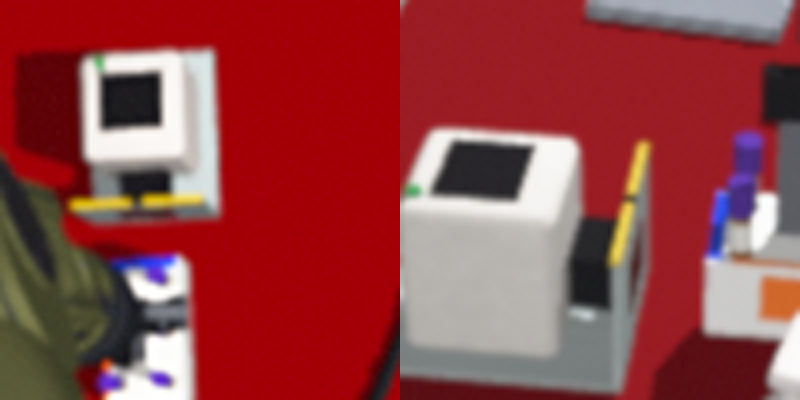

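The top crop shows the blue strip at (112–175,262), squarely facing the yellow edge at row 204. The side crop shows the blue end about 45 mm short of the bracket. Checking the lateral offset numerically.

```bash
python3 - <<'E'
from h import *
np.set_printoptions(precision=1,suppress=True)
t=imaging.camera("top");s=imaging.camera("side")
z=149.4-119.7+50
A=lambda x,y:(x/4+220-.4,y/4+130-.4); B=lambda x,y:((x-400)/4+235-.4,y/4+210-.4)
print("t corner R",atz(t,A(187,257),z)); print("s blue ends",atz(s,B(706,256),z),atz(s,B(724,190),z))
c,sn=np.cos(.063),np.sin(.063);P=np.array([479.2,217.8])
for l in((60,-32),(60,32)): X=[P[0]+c*l[0]-sn*l[1],P[1]+sn*l[0]+c*l[1],z]; print("exp",X,"t crop",(proj(t,X)-[220,130])*4,"s crop",(proj(s,X)-[235,210])*4+[400,0])
print("mark",atz(t,A(137,204),90),atz(s,B(630,200),90))
for n in("end_tag","window","side_tag","handle"):
  a,b=pin(t,n),pin(s,n); print(n,a,b, tri([t,s],[a[0],b[0]]) if a[1] and b[1] else "")
E
```

```text
t corner R [541.7 182.2  79.7]
s blue ends [538.2 250.8  79.7] [538.1 189.7  79.7]
exp [np.float64(541.0956360578173), np.float64(189.64098302500201), 79.7] t crop [176.4 256.1] s crop [717.2 187.8]
exp [np.float64(537.0663026965678), np.float64(253.51401702734074), 79.7] t crop [ 99.9 260.4] s crop [705.7 257.7]
mark [584.3 223.3  90. ] [586.2 222.6  90. ]
end_tag (array([254.4, 196.3]), 0.67) (array([311.9, 273.5]), 0.62) [537.9 226.   60.1]
window (array([253.9, 181.6]), 0.92) (array([294.4, 280.3]), 0.74) [583.8 232.5  40.8]
side_tag (array([247.7, 214.4]), 0.77) (array([335.7, 284.6]), 0.65) [479.2 248.   54.8]
handle (array([245.2, 208.2]), 0.67) (array([337.9, 233.5]), 0.75) [486.1 229.7 176.3]
```

Emit:
{"method": "carry_out", "body": {"increments": [[5, [3, 0, -3], 0], [5, [8, 0, -8], 0], [5, [14, 0, -12], 0], [5, [20, 1, -12], 0], [5, [26, 1, -12], 0], [5, [31, 1, -12], 0], [5, [35, 1, -12], 0], [5, [37, 1, -12], 0], [5, [37, 1, -12], 0], [5, [37, 1, -12], 0]]}}

```text
t: 13.0
position: [515.5, 218.7, 136.8]
orientation: [0.684, 0.729, -0.001, -0.001]
ft_force: [1.1, 0.2, -4.2]
opening: 13.2
```

```bash
python3 -c "
from h import *
st()"
```

```text
13.0 j [ 0.4   0.38 -0.22  0.97  0.    0.34] p [515.5 218.7 136.8] cyaw 0.063 tilt [-0.001 -0.001] F [ 1.1  0.2 -4.2] T [-0.04  0.04 -0.  ] 13.2
```

Now creeping in at 1 mm per row.

Emit:
{"method": "carry_out", "body": {"increments": [[5, [1, 0, 0], 0], [5, [2, 0, 0], 0], [5, [3, 0, 0], 0], [5, [4, 0, 0], 0], [5, [5, 0, 0], 0], [5, [6, 0, 0], 0], [5, [6, 0, 0], 0]]}}

```text
t: 13.7
position: [521.7, 218.8, 136.8]
orientation: [0.684, 0.729, -0.0, -0.001]
ft_force: [-0.6, 0.2, -3.4]
opening: 13.2
```

Emit:
{"method": "carry_out", "body": {"increments": [[5, [1, 0, 0], 0], [5, [1.5, 0, 0], 0], [5, [2, 0, 0], 0], [5, [2, 0, 0], 0]]}}

```text
t: 14.1
position: [523.5, 218.8, 136.7]
orientation: [0.684, 0.729, -0.001, -0.001]
ft_force: [-0.3, 0.8, -3.8]
opening: 13.1
```

```bash
python3 -c "
from h import *
st()"
```

```text
14.1 j [ 0.39  0.39 -0.2   0.98  0.    0.33] p [523.5 218.8 136.7] cyaw 0.063 tilt [-0.001 -0.001] F [-0.3  0.8 -3.8] T [-0.01  0.11 -0.08] 13.1
```

Emit:
{"method": "carry_out", "body": {"increments": [[5, [0.5, 0, 0], 0], [5, [1, 0, 0], 0], [5, [1, 0, 0], 0]]}}

```text
t: 14.4
position: [523.8, 218.7, 136.6]
orientation: [0.684, 0.729, -0.001, -0.002]
ft_force: [-2.9, 0.1, -1.7]
opening: 12.9
```

Emit:
{"method": "carry_out", "body": {"increments": [[5, [0.5, 0, 0], 0], [5, [1, 0, 0], 0], [5, [1, 0, 0], 0]]}}

```text
t: 14.7
position: [524.0, 218.6, 136.5]
orientation: [0.684, 0.729, -0.002, -0.002]
ft_force: [-4.3, -0.2, -2.1]
opening: 13.0
```

```bash
python3 -c "
from h import *
st()"
```

```text
14.7 j [ 0.39  0.39 -0.2   0.98  0.    0.33] p [524.  218.6 136.5] cyaw 0.063 tilt [-0.002 -0.002] F [-4.3 -0.2 -2.1] T [ 0.1   0.95 -0.08] 13.0
```

Emit:
{"method": "carry_out", "body": {"increments": [[5, [0.5, 0, 0], 0], [5, [0.8, 0, 0], 0], [5, [0.8, 0, 0], 0], [5, [0.8, 0, 0], 0], [5, [0.8, 0, 0], 0], [5, [0.8, 0, 0], 0]]}}

```text
t: 15.3
position: [524.2, 218.6, 136.4]
orientation: [0.684, 0.729, -0.002, -0.003]
ft_force: [-6.0, 0.4, -0.7]
opening: 13.6
```

```bash
python3 - <<'E'
from h import *
for _ in range(3): o=st();t=imaging.camera("top")
s=imaging.camera("side")
a=cv2.resize(t["color"][150:220,230:300,::-1],None,fx=5.7,fy=5.7,interpolation=cv2.INTER_CUBIC)
b=cv2.resize(s["color"][225:295,260:330,::-1],None,fx=5.7,fy=5.7,interpolation=cv2.INTER_CUBIC)
cv2.imwrite("pics/k.png",np.hstack([a,b]))
E
```

```text
15.3 j [ 0.39  0.39 -0.2   0.99  0.    0.33] p [524.2 218.6 136.4] cyaw 0.063 tilt [-0.002 -0.003] F [-6.   0.4 -0.7] T [ 0.05  1.3  -0.09] 13.6
15.3 j [ 0.39  0.39 -0.2   0.99  0.    0.33] p [524.2 218.6 136.4] cyaw 0.063 tilt [-0.002 -0.003] F [-5.3 -0.2  0.2] T [ 0.05  1.35 -0.07] 13.1
15.4 j [ 0.39  0.39 -0.2   0.99  0.    0.33] p [524.2 218.6 136.4] cyaw 0.063 tilt [-0.002 -0.003] F [-4.7  0.7 -0.4] T [ 0.06  1.26 -0.04] 13.2
```

View pics/k.png

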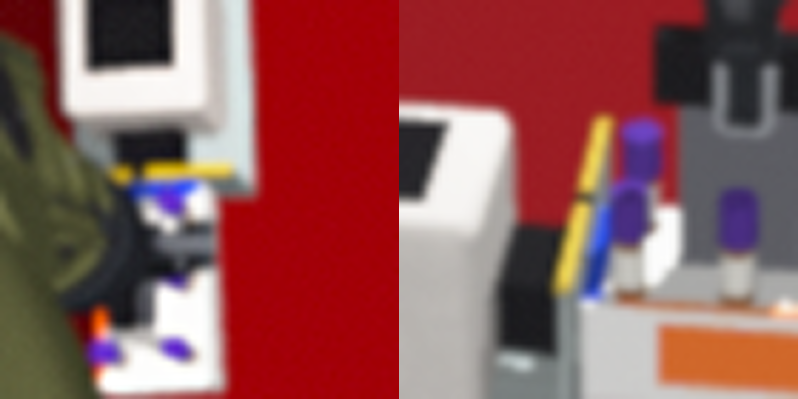

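The blue end sits flush on the bracket: the top crop shows the blue strip parallel to the yellow edge at row ~180, and the side crop shows the strip behind the edge with no gap. Force is about 5 N with negligible yaw moment. Now I back off and turn.

Emit:
{"method": "carry_out", "body": {"increments": [[5, [-1, 0, 0], 0], [5, [-3, 0, 0], 0], [5, [-7, 0, 0], 0], [5, [-13, -1, 0], 0], [5, [-21, -1, 0], 0], [5, [-30, -1, 0], 0], [5, [-39, -1, 0], 0], [5, [-47, -1, 0], 0], [5, [-53, -1, 0], 0], [5, [-55, -1, 0], 0], [5, [-55, -1, 0], 0]]}}

```text
t: 16.6
position: [469.0, 217.6, 136.5]
orientation: [0.684, 0.729, -0.002, -0.003]
ft_force: [-0.7, 0.3, -3.6]
opening: 13.0
```

Emit:
{"method": "carry_out", "body": {"increments": [[5, [0, 0, 0], -0.03], [5, [0, 0, 0], -0.09], [5, [0, 0, 0], -0.18], [5, [0, 0, 0], -0.29], [5, [0, 0, 0], -0.4], [5, [0, 0, 0], -0.51], [5, [0, 0, 0], -0.62], [5, [0, 0, 0], -0.72], [5, [0, 0, 0], -0.8], [5, [0, 0, 0], -0.85], [5, [0, 0, 0], -0.87]]}}

```text
t: 17.7
position: [469.5, 217.7, 136.5]
orientation: [0.928, 0.372, -0.001, -0.003]
ft_force: [-0.5, 0.9, -3.4]
opening: 13.3
```

```bash
python3 -c "
from h import *
st()"
```

```text
17.7 j [ 0.43  0.31 -0.33  0.93  0.01  1.24] p [469.5 217.7 136.5] cyaw -0.808 tilt [-0.001 -0.003] F [-0.5  0.9 -3.4] T [-0.01  0.02 -0.03] 13.3
```

Emit:
{"method": "carry_out", "body": {"increments": [[5, [0, 0, 0], -0.03], [5, [0, 0, 0], -0.09], [5, [0, 0, 0], -0.18], [5, [5, 0, 0], -0.29], [5, [10, 0, 0], -0.4], [5, [16, 0, 0], -0.5], [5, [22, 0, 0], -0.59], [5, [28, 1, 0], -0.65], [5, [33, 1, 0], -0.69], [5, [35, 1, 0], -0.7], [5, [35, 1, 0], -0.7], [5, [35, 1, 0], -0.7]]}}

```text
t: 18.9
position: [504.3, 218.6, 136.4]
orientation: [1.0, 0.031, 0.0, -0.003]
ft_force: [0.1, 0.0, -3.0]
opening: 13.2
```

```bash
python3 - <<'E'
from h import *
o=st();t=imaging.camera("top")
s=imaging.camera("side")
a=cv2.resize(t["color"][145:225,230:310,::-1],None,fx=5,fy=5,interpolation=cv2.INTER_CUBIC)
b=cv2.resize(s["color"][215:295,260:340,::-1],None,fx=5,fy=5,interpolation=cv2.INTER_CUBIC)
cv2.imwrite("pics/m.png",np.hstack([a,b]))
P=o["position"];y=-1.508;c,sn=np.cos(y),np.sin(y)
for l in((60,32),(-60,32)):
    X=[P[0]+c*l[0]-sn*l[1],P[1]+sn*l[0]+c*l[1],P[2]-119.7+50];print(np.round(X),(proj(t,X)-[230,145])*5,(proj(s,X)-[260,215])*5+[400,0])
E
```

```text
18.9 j [ 0.41  0.36 -0.26  0.96  0.01  1.91] p [504.3 218.6 136.4] cyaw -1.508 tilt [ 0.    -0.003] F [ 0.1  0.  -3. ] T [ 0.04 -0.02  0.02] 13.2
[540. 161.  67.] [216.71911066 249.46301816] [683.13656884 196.59531944]
[532. 281.  67.] [ 39.2050924 259.3561053] [656.74335229 362.25513537]
```

View pics/m.png

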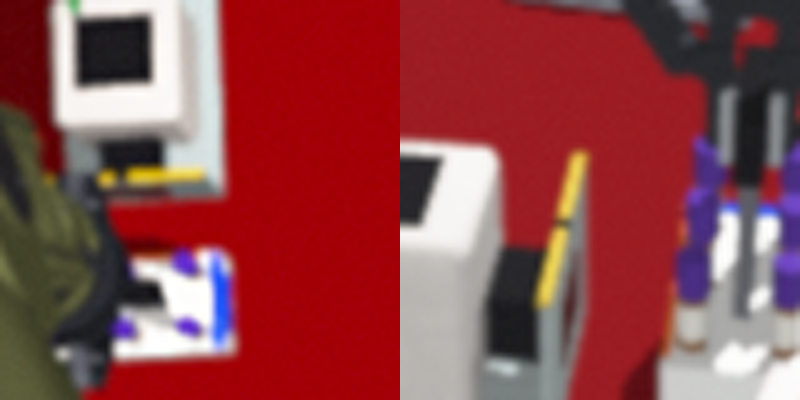

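The carrier is turned a quarter: the top crop has the blue strip at (222,305) on the right, and the orange side faces the bracket. Approaching.

Emit:
{"method": "carry_out", "body": {"increments": [[5, [3, 0, 0], 0], [5, [8, 0, 0], 0], [5, [14, 1, 0], 0], [5, [21, 1, 0], 0], [5, [28, 2, 0], 0], [5, [34, 2, 0], 0], [5, [39, 2, 0], 0], [5, [40, 2, 0], 0], [5, [40, 2, 0], 0]]}}

```text
t: 19.9
position: [544.2, 220.6, 136.3]
orientation: [1.0, 0.031, 0.0, -0.003]
ft_force: [-0.3, 0.1, -3.5]
opening: 13.2
```

Emit:
{"method": "carry_out", "body": {"increments": [[5, [1, 0, 0], 0], [5, [2, 0, 0], 0], [5, [3, 0, 0], 0], [5, [4, 0, 0], 0], [5, [5, 0, 0], 0], [5, [5, 0, 0], 0]]}}

```text
t: 20.5
position: [549.4, 220.6, 136.3]
orientation: [1.0, 0.031, 0.0, -0.003]
ft_force: [1.0, 0.1, -3.1]
opening: 13.1
```

```bash
python3 -c "
from h import *
st()"
```

```text
20.5 j [ 0.38  0.42 -0.15  1.    0.01  1.89] p [549.4 220.6 136.3] cyaw -1.508 tilt [ 0.    -0.003] F [ 1.   0.1 -3.1] T [-0.03  0.04 -0.02] 13.1
```

Emit:
{"method": "carry_out", "body": {"increments": [[5, [0.5, 0, 0], 0], [5, [1, 0, 0], 0], [5, [1.5, 0, 0], 0], [5, [1.5, 0, 0], 0]]}}

```text
t: 20.9
position: [551.0, 220.6, 136.3]
orientation: [1.0, 0.031, 0.0, -0.003]
ft_force: [0.1, -0.4, -3.9]
opening: 13.4
```

Emit:
{"method": "carry_out", "body": {"increments": [[5, [0.5, 0, 0], 0], [5, [1, 0, 0], 0], [5, [1, 0, 0], 0]]}}

```text
t: 21.2
position: [552.0, 220.6, 136.3]
orientation: [1.0, 0.031, 0.0, -0.003]
ft_force: [0.2, -0.3, -3.4]
opening: 12.7
```

```bash
python3 -c "
from h import *
st()"
```

```text
21.2 j [ 0.38  0.43 -0.14  1.    0.01  1.89] p [552.  220.6 136.3] cyaw -1.508 tilt [ 0.    -0.003] F [ 0.2 -0.3 -3.4] T [ 0.07  0.04 -0.03] 12.7
```

Emit:
{"method": "carry_out", "body": {"increments": [[5, [0.5, 0, 0], 0], [5, [1, 0, 0], 0], [5, [1, 0, 0], 0]]}}

```text
t: 21.5
position: [552.4, 220.6, 136.2]
orientation: [1.0, 0.031, -0.0, -0.003]
ft_force: [-0.4, 0.7, -2.2]
opening: 13.1
```

Emit:
{"method": "carry_out", "body": {"increments": [[5, [0.5, 0, 0], 0], [5, [1, 0, 0], 0], [5, [1, 0, 0], 0]]}}

```text
t: 21.8
position: [552.7, 220.5, 136.1]
orientation: [1.0, 0.031, -0.001, -0.003]
ft_force: [-3.4, 0.2, -1.1]
opening: 12.9
```

```bash
python3 -c "
from h import *
st()"
```

```text
21.8 j [ 0.38  0.43 -0.14  1.    0.01  1.88] p [552.7 220.5 136.1] cyaw -1.508 tilt [-0.001 -0.003] F [-3.4  0.2 -1.1] T [ 0.08  0.93 -0.1 ] 12.9
```

Emit:
{"method": "carry_out", "body": {"increments": [[5, [0.6, 0, 0], 0], [5, [1.2, 0, 0], 0], [5, [1.2, 0, 0], 0], [5, [1.2, 0, 0], 0], [5, [1.2, 0, 0], 0]]}}

```text
t: 22.3
position: [553.0, 220.5, 135.9]
orientation: [1.0, 0.031, -0.002, -0.003]
ft_force: [-5.1, 1.2, 0.7]
opening: 13.0
```

```bash
python3 - <<'E'
from h import *
for _ in range(5): o=st();t=imaging.camera("top")
s=imaging.camera("side")
a=cv2.resize(t["color"][150:220,230:300,::-1],None,fx=5.7,fy=5.7,interpolation=cv2.INTER_CUBIC)
b=cv2.resize(s["color"][225:295,260:330,::-1],None,fx=5.7,fy=5.7,interpolation=cv2.INTER_CUBIC)
cv2.imwrite("pics/q.png",np.hstack([a,b]))
E
```

```text
22.3 j [ 0.38  0.43 -0.13  1.01  0.01  1.88] p [553.  220.5 135.9] cyaw -1.508 tilt [-0.002 -0.003] F [-5.1  1.2  0.7] T [ 0.07  1.36 -0.08] 13.0
22.4 j [ 0.38  0.43 -0.13  1.01  0.01  1.88] p [552.9 220.5 135.9] cyaw -1.508 tilt [-0.002 -0.003] F [-4.  -0.3 -0.7] T [ 0.06  1.32 -0.1 ] 13.1
22.4 j [ 0.38  0.43 -0.13  1.01  0.01  1.88] p [552.9 220.5 135.9] cyaw -1.508 tilt [-0.002 -0.003] F [-4.8  0.1 -1.1] T [ 0.03  1.33 -0.15] 12.8
22.4 j [ 0.38  0.43 -0.13  1.01  0.01  1.88] p [552.9 220.5 135.9] cyaw -1.508 tilt [-0.002 -0.003] F [-5.3  0.4  0.1] T [ 0.03  1.35 -0.15] 13.0
22.5 j [ 0.38  0.43 -0.13  1.01  0.01  1.88] p [553.  220.5 135.9] cyaw -1.508 tilt [-0.002 -0.003] F [-5.4 -0.4 -0.9] T [ 0.01  1.35 -0.1 ] 13.2
```

View pics/q.png

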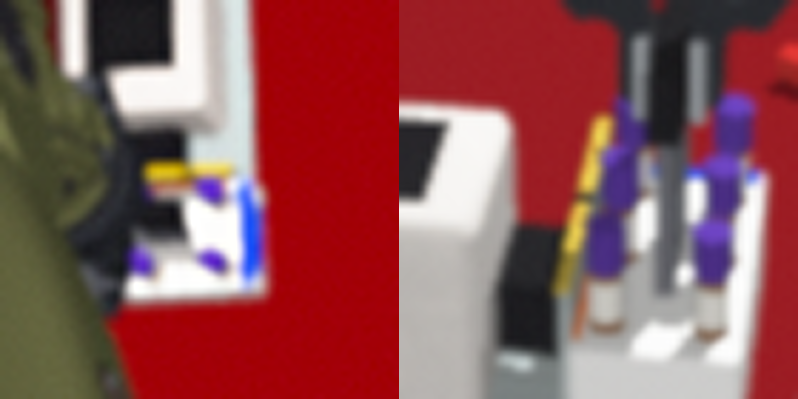

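Flush on the orange side too, about 5 N, with the pressure centre slightly to −y. I'll trim the yaw a hair and hold.

Emit:
{"method": "carry_out", "body": {"increments": [[5, [0.9, 0, 0], -0.005], [5, [0.9, 0, 0], -0.005], [5, [0.9, 0, 0], -0.005], [5, [0.9, 0, 0], -0.005], [5, [0.9, 0, 0], -0.005]]}}

```text
t: 23.1
position: [553.1, 220.4, 135.7]
orientation: [1.0, 0.029, -0.003, -0.003]
ft_force: [-5.9, -1.1, -0.9]
opening: 13.0
```

```bash
python3 - <<'E'
from h import *
for _ in range(4): o=st();t=imaging.camera("top")
E
```

```text
23.1 j [ 0.37  0.43 -0.13  1.01  0.01  1.89] p [553.1 220.4 135.7] cyaw -1.513 tilt [-0.003 -0.003] F [-5.9 -1.1 -0.9] T [0.08 1.41 0.15] 13.0
23.1 j [ 0.37  0.43 -0.13  1.01  0.01  1.89] p [553.1 220.4 135.7] cyaw -1.513 tilt [-0.003 -0.003] F [-4.9 -0.5 -0.8] T [0.05 1.4  0.13] 13.2
23.2 j [ 0.37  0.43 -0.13  1.01  0.01  1.89] p [553.1 220.4 135.8] cyaw -1.513 tilt [-0.003 -0.003] F [-5.5 -0.5  0.1] T [0.01 1.42 0.1 ] 13.3
23.2 j [ 0.37  0.43 -0.13  1.01  0.01  1.89] p [553.  220.4 135.7] cyaw -1.513 tilt [-0.003 -0.003] F [-6.2 -0.4  0.2] T [0.04 1.4  0.12] 13.2
```

The yaw moment flipped sign, so the side is square to within ~0.15°. Withdrawing and raising.

Emit:
{"method": "carry_out", "body": {"increments": [[5, [-1, 0, 0], 0], [5, [-3, 0, 0], 0], [5, [-8, 0, 0], 0], [5, [-16, 0, 0], 0], [5, [-26, -1, 0], 0], [5, [-38, -3, 2], 0], [5, [-50, -6, 8], 0], [5, [-62, -10, 18], 0], [5, [-72, -15, 32], 0], [5, [-78, -18, 46], 0], [5, [-80, -20, 56], 0], [5, [-80, -20, 60], 0]]}}

```text
t: 24.5
position: [474.1, 200.5, 198.0]
orientation: [1.0, 0.029, -0.001, -0.004]
ft_force: [-0.1, -0.7, -3.3]
opening: 13.4
```

Emit:
{"method": "carry_out", "body": {"increments": [[5, [0, -2, 6], 0], [5, [0, -8, 18], 0], [5, [0, -18, 36], 0], [5, [0, -28, 56], 0], [5, [0, -38, 74], 0], [5, [0, -45, 88], 0], [5, [0, -50, 97], 0], [5, [0, -50, 100], 0], [5, [0, -50, 100], 0], [5, [0, -50, 100], 0], [5, [0, -50, 100], 0]]}}

```text
t: 25.6
position: [473.6, 150.7, 297.1]
orientation: [1.0, 0.029, -0.002, -0.004]
ft_force: [0.7, -0.2, -3.5]
opening: 13.4
```

```bash
python3 - <<'E'
from h import *
o=st();s=imaging.camera("side");print(np.abs(o["qvel"]).max());save(s,"f.png")
E
```

```text
25.6 j [ 0.3   0.19 -0.06  1.32  0.01  1.82] p [473.6 150.7 297.1] cyaw -1.513 tilt [-0.002 -0.004] F [ 0.7 -0.2 -3.5] T [-0.05 -0.02 -0.04] 13.4
0.0049257129567468316
```

View pics/f.png

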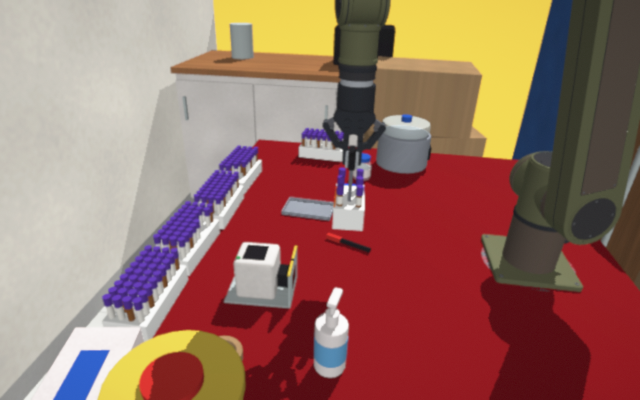

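The carrier hangs level at (349,205), clear of everything, and the bystanders have not moved. Its underside is about 177 mm above the table. Settling briefly, then handing in.

Emit:
{"method": "carry_out", "body": {"increments": [[5, [0, 0, 0], 0], [5, [0, 0, 0], 0], [5, [0, 0, 0], 0], [5, [0, 0, 0], 0], [5, [0, 0, 0], 0]]}}

```text
t: 26.15
position: [473.7, 150.7, 297.2]
orientation: [1.0, 0.029, -0.002, -0.004]
ft_force: [0.6, 0.1, -4.4]
opening: 13.2
```

```bash
python3 -c "
from h import *
st()
from station import hand_in
print(hand_in())"
```

```text
26.1 j [ 0.3   0.19 -0.06  1.32  0.01  1.82] p [473.7 150.7 297.2] cyaw -1.513 tilt [-0.002 -0.004] F [ 0.6  0.1 -4.4] T [-0.05  0.06  0.05] 13.2
the job is handed in; nothing more can be done
None
```

I lifted the carrier by its handle, held its blue-tagged end and then its orange-tagged side against the bracket, and handed in at 26 s with it still in the gripper.

- **Contacts:** each pressed with about 5 N and stayed within about 6 N. On the orange side a 0.3° trim flipped the sign of the yaw moment, so that side was square to within that trim. The blue end showed almost no yaw moment.
- **End pose:** the carrier hangs still, tilted about 0.5°, its underside about 177 mm above the table and clear of everything. In the last picture the other things on the table look unmoved.
- **Tubes:** all six were seated after the lift. In later pictures the tubes in view looked seated, but the arm or carrier hid some of them.
- **What disagreed:** the network's window estimates scattered by about 10 mm sideways, so I aligned on the bracket's black mark instead. That leaves the tags aligned sideways with the window to a few mm.
- **Regrip:** the first grip sat about 7 mm higher on the handle than planned, so I regripped lower before lifting.

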